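Clamp the printed bracket with its eccentric knob

TASK

Two clamping fixtures stand on the finishing bench and one of them holds a grey printed bracket. Turn the eccentric knob of that fixture clockwise (seen from above) until its off-centre lobe points at the bracket, bears firmly on it and presses it against the sprung pad, then let go. Leave the eccentric knob of the empty fixture open as it is.

Things in the scene. Friction and masses are not known exactly. Their poses are not given: they have to be found in the camera images.
- cam_a (a joint): Turn of the eccentric knob on the loaded fixture, rad: 0 = open (lobe at right angles to the bracket's direction), growing clockwise seen from above; starts at 0 to 0.35. Lobe meets the bracket near 0.6, starts pushing the sprung pad near 0.8, points straight at the bracket (fully clamped, about 8 N) at 1.57; stop at 1.75. Friction 0.06 N m free, up to 0.3 clamping; stays where left.
- cam_a_grip (a point): Grip of that knob: black bar 64 mm long, 14 wide, 30 high (46 to 76 mm above the bench) over a steel disc 44 mm across, centred 8 mm off the pivot, top at 28 mm. The point is on the pivot axis, 66 mm above the bench. z up; x along the bar towards the lobe, turning with the knob. Fixture: fixed 200 x 110 x 12 mm aluminium plate; all else on it is below 40 mm.
- part_center (a point): Grey printed bracket, 60 x 44 x 24 mm, loose on the fixture plate between two low guide rails; the point is its centre, 24 mm above the bench. Its x axis is the clamping direction, away from the knob, whose pivot is 56 mm from this point. A sprung rubber pad stands about 1 mm beyond its far end.
- cam_b (a joint): Turn of the same eccentric knob on the empty fixture, in rad, same sense; starts between 0 and 0.35. To be left alone. Its fixture stands beside the other, on its left or right.
Things that resemble listed ones, but are neither listed nor needed, are in the scene too. Leave any blue look-alike of the part that bears cam_a alone. Of the things shaped like the part that bears part_center, the grey one is meant.

How it is judged:
At the end, for the whole second after the job is handed in: The eccentric knob of the loaded fixture is turned beyond 1.0 rad, its lobe presses on the bracket with more than 3 N, the bracket lies flat (within 10 degrees), and the empty fixture's knob is still open (below 0.5 rad) (contact force between cam_a and part above 3 N and value of joint cam_a above 1 rad and angle between part_center's own z axis and vertical below 0.17 rad and value of joint cam_b below 0.5 rad); the robot touches nothing.
It fails at once if the empty fixture's eccentric knob is turned (value of joint cam_b above 0.5 rad).
It also fails if it takes over 32 s, if anything falls off the work surface, if the arm or the gripper's body presses on something with over 40 N, if the wrist force passes 120 N, or if a joint passes its speed limit or range.

ROBOT

A 6-joint arm with a two-finger parallel gripper is mounted at the origin on the work surface. World frame = base frame: x ahead of the robot, y to its left, z up, the work surface at z = 0. Lengths are in m, angles in rad, forces in N, time in s.
With the tool pointing down it reaches from about 0.35 to 0.875 m from the base axis. Payload 4.2 kg.
Tool frame: the origin (TCP) lies between the finger pads; the fingertips stand 8 mm ahead of it and the grasp point (between the pads) lies 11 mm behind it (ctrl.tip_reach is the distance from the TCP to the fingertips, in m); z points along the fingers, y is the line along which they close (so a half turn about z gives the same grasp; the last joint's range is limited). The gripper opens to 85 mm and grips with 20 to 120 N. Pads are 22 mm wide; open, the fingers measure 114 mm over their backs; the gripper's body (76 mm by 85 mm) begins 54 mm behind the grasp point. The pads swing forward as they close: fully open they stand 13 mm farther back than shut.
Start: joints at [-0.972, 0.385, 0.008, 0, -1.194, -0.259], TCP at [0.208, -0.589, 0.239] pointing down, gripper open.
Joint ranges: [-3.14, 3.14], [-1.21, 2.06], [-1.07, 1.41], [-3.16, 2.05], [-2.99, -0.16], [-3.1, 3.1]. Speed limits (rad/s): [2.79, 2.79, 3.14, 3.14, 3.14, 3.14].

INTERFACE

Orientations are given as a unit quaternion [x, y, z, w].
In Python, from workcell import ctrl gives the robot as it stands. The module is installed in compiled form; this text tells all that it offers.
- The arm moves only by the tool apply_moves, never from a script. Its argument "deltas" is text: rows parted by semicolons, each of 7 numbers parted by spaces: the shift along the tool's x, y, z in mm, then the turn, a rotation vector about the tool's x, y, z in rad, then the opening, from 0 (shut) to 1 (fully open). In form: tx ty tz wx wy wz grip; .... A call has 1 to 10 rows; each row shifts and turns the commanded pose from where the row before left it, along the tool's axes as they then stand; what a row does not reach is not made up. A row lasts 1/12 s, in which the tool goes at most 41.7 mm and 7.16 degrees, less where a joint would pass 70% of its speed; a pose out of reach is approached as far as the arm can. A call is refused whole if a number of a shift passes 41.7 or a number of a turn 0.125, either way. A call with a gripper value outside its range is refused whole. The fingers move at their own pace and stop on an object; "squeeze" is the grip in N (left out, the last holds). Time passes only in rows, so rows that do not move let the fingers close. It gives the time, the measured TCP pose, the force, the opening and the grip force at its end, in the units of the state.
- ctrl.sense(): the state, without advancing time (a new reading comes with each control period).
- ctrl.read_camera(name): name is "side" or "top" or "wrist"; returns a dict with "img" (384x512x3 uint8, blue, green, red), "z_map" (384x512 float32, m along the optical axis (not along the pixel's ray), 0 where there is no reading), "fx", "fy", "cx", "cy" (pixels), "R" (3x3) and "t" (3): a world point X has camera coordinates R X + t. Camera axes: x right, y down, z forward; pixel columns grow to the right and rows downward; lengths in m; the calibration is good to about 2 mm. A picture is of the moment at which its call begins.
- ctrl.job_done(): hands the job in; it is judged then, once.
The state is a dict: "time_s": time; "joints": joint angles; "joint_vel": joint speeds; "effort": joint torques, N m; "eef_pos": TCP position; "ee_rot": TCP orientation; "contact_force": force on the tool from outside, world axes, zero at the start; "torque": the same for the moment, N m; "gripper_width": opening from 0.0 (shut) to 1.0 (fully open); "grasp_force": force on a finger pad.
Only numpy, scipy, OpenCV 4.12 (cv2) and the standard library are available. Lean on these libraries where they do the work, as an engineer would, in place of code of your own. Each camera call takes 0.05 s, during which the arm holds its last target. There are 200 camera calls.

## Working session

There is one attempt and no reset: what is moved stays moved. The work goes in short steps, Python scripts to look and compute and a tool call to move; the robot and the scene stay as the last step left them, time stands still between calls to the robot, and variables do not carry over. Pictures are saved under pics/ and viewed, at most 10 in all, crops included, and the job is handed in when it is done.

Besides the shell and the picture viewer there is one more tool, called after "Emit:" as name(argument=value, ...), one argument or row to a line, values as JSON. apply_moves: Moves the arm, as the interface text tells. Its arguments: {"type":"object","properties":{"deltas":{"type":"string"},"squeeze":{"type":"number"}},"required":["deltas"]}

```bash
mkdir -p pics; cat > h.py <<'E'
import numpy as np,cv2
from workcell import ctrl
def cloud(c):
    z=c["z_map"];v,u=np.mgrid[:z.shape[0],:z.shape[1]]
    P=np.stack([(u-c["cx"])/c["fx"]*z,(v-c["cy"])/c["fy"]*z,z],-1)
    W=(P-c["t"])@c["R"]; W[z==0]=np.nan
    return W
E
python3 - <<'E'
from h import *
s=ctrl.sense();print(s)
c=ctrl.read_camera("top");np.savez("top.npz",**c);cv2.imwrite("pics/top.png",c["img"])
print(-c["R"].T@c["t"])
E
```

```text
{'time_s': 0.0, 'joints': array([-9.72401155e-01,  3.85536447e-01,  6.62092599e-03, -5.05809416e-04,
       -1.19395798e+00, -2.58603415e-01]), 'joint_vel': array([ 7.22673372e-04, -3.17079810e-04, -7.20416126e-06,  2.66294245e-03,
        9.06380412e-05,  5.54691917e-04]), 'effort': array([ 5.87542927e-04, -3.92287838e+01,  1.88400203e+01,  4.18596178e+00,
       -4.61930176e-03, -1.92305708e-05]), 'eef_pos': array([ 0.2081442 , -0.58872857,  0.23823075]), 'ee_rot': array([-1.68987666e-01,  9.85617591e-01,  1.04235812e-03, -2.17728812e-04]), 'contact_force': array([ 0.02818533, -0.05050943,  0.34844674]), 'torque': array([-0.03889094, -0.01104852, -0.00783671]), 'grasp_force': 0.0, 'gripper_width': 1.0019318472875203}
[0.16456853 0.21866573 1.65115145]
```

View pics/top.png

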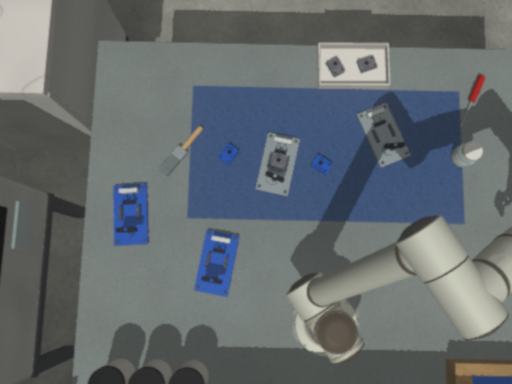

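The overview shows two aluminium fixtures at about (277,163) and (385,135), and blue look-alikes at (130,213) and (217,262). I'll enlarge the two aluminium ones.

```bash
python3 - <<'E'
from h import *
c=dict(np.load("top.npz"));i=c["img"]
W=cloud(c)
a=cv2.resize(i[120:205,235:320],(390,390),interpolation=cv2.INTER_CUBIC)
b=cv2.resize(i[92:177,345:430],(390,390),interpolation=cv2.INTER_CUBIC)
cv2.imwrite("pics/z.png",np.hstack([a,b]))
for u,v in[(277,163),(385,135),(277,180),(280,158),(380,120)]:print(u,v,W[v,u])
for (u0,v0) in[(235,120),(345,92)]:
    w=W[v0:v0+85,u0:u0+85].reshape(-1,3);
    m=(w[:,2]>.068)&(w[:,2]<.085);print(m.sum());
    if m.sum()>3:
        p=w[m,:2];r=cv2.minAreaRect(p.astype('f'));print(r,p.mean(0),w[m,2].mean())
    m=(w[:,2]>.006)&(w[:,2]<.05);print('plate',cv2.minAreaRect(w[m,:2].astype('f')))
E
```

```text
277 163 [0.51570595 0.16313377 0.03481388]
385 135 [ 0.62436571 -0.20088889  0.01524121]
277 180 [0.45494606 0.16299202 0.05525138]
280 158 [0.53030204 0.15390769 0.04584333]
380 120 [ 0.67961385 -0.18734209  0.00535699]
91
((0.46462827920913696, 0.17036926746368408), (0.06336190551519394, 0.015324913896620274), 67.53092956542969) [0.46382945 0.17025811] 0.07611075165659446
plate ((0.5272474884986877, 0.16111692786216736), (0.288940966129303, 0.2856701612472534), 1.2681832313537598)
89
((0.5758046507835388, -0.2170795202255249), (0.015111501328647137, 0.06430234760046005), 7.135796546936035) [ 0.57552485 -0.21769846] 0.07573130438177651
plate ((0.633413553237915, -0.21155428886413574), (0.29021599888801575, 0.30205434560775757), 89.4814682006836)
```

View pics/z.png

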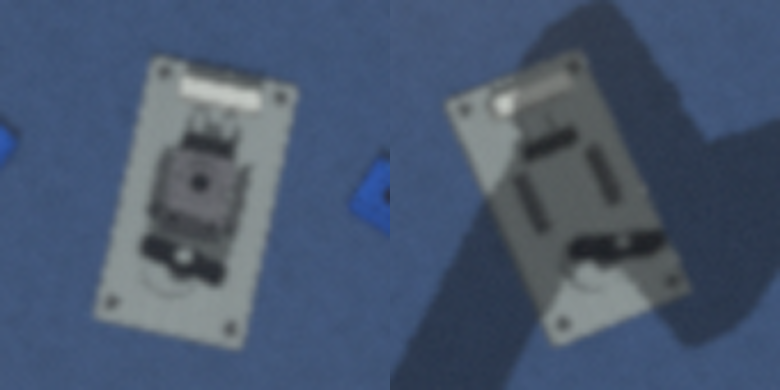

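The loaded fixture is the left one, with its knob at about (0.464, 0.170), its top at 0.076 m and the lobe pointing to +y. The clamping direction is about -12.6°. Next I move above it.

Emit:
apply_moves(
  deltas="-12 16 0 0 0 0 1; -24 31 0 0 0 0 1; -24 31 0 0 0 0 1; -24 31 0 0 0 0 1; -24 31 0 0 0 0 1; -24 31 0 0 0 0 1; -24 31 0 0 0 0 1; -24 31 0 0 0 0 1; -24 31 0 0 0 0 1; -24 31 0 0 0 0 1",
  squeeze=40,
)

```text
time_s: 0.88
eef_pos: [0.3246, -0.2332, 0.239]
ee_rot: [-0.169, 0.986, 0.0, -0.0]
contact_force: [1.1, -0.4, 0.1]
gripper_width: 0.998
grasp_force: 0.0
```

Emit:
apply_moves(
  deltas="-24 31 0 0 0 0 1; -24 31 0 0 0 0 1; -24 31 0 0 0 0 1; -24 31 0 0 0 0 1; -24 31 0 0 0 0 1; -24 31 0 0 0 0 1; -24 31 0 0 0 0 1; -24 31 0 0 0 0 1; -24 31 0 0 0 0 1; -24 31 0 0 0 0 1",
)

```text
time_s: 1.72
eef_pos: [0.4476, 0.1391, 0.239]
ee_rot: [-0.169, 0.986, -0.0, -0.0]
contact_force: [1.0, -0.3, 0.2]
gripper_width: 1.0
grasp_force: 0.0
```

Emit:
apply_moves(
  deltas="-12 16 0 0 0 0 1; 0 0 0 0 0 -0.1 1; 0 0 0 0 0 -0.12 1; 0 0 0 0 0 -0.12 1; 0 0 0 0 0 -0.12 1; 0 0 0 0 0 -0.12 1; 0 0 0 0 0 -0.12 1; 0 0 0 0 0 -0.12 1; 0 0 0 0 0 0 1; 0 0 0 0 0 0 1",
)

```text
time_s: 2.55
eef_pos: [0.4536, 0.1561, 0.2389]
ee_rot: [-0.547, 0.837, 0.0, -0.0]
contact_force: [-0.6, -0.0, -1.1]
gripper_width: 0.999
grasp_force: 0.0
```

```bash
cat > m.py <<'E'
from h import *
s=ctrl.sense();print(s["joints"],s["eef_pos"],s["ee_rot"],s["time_s"])
import sys
from scipy.spatial.transform import Rotation as Ro
M=Ro.from_quat(s["ee_rot"]).as_matrix()
print("toolx yaw",np.degrees(np.arctan2(M[1,0],M[0,0])))
for n in sys.argv[1:]:
    c=ctrl.read_camera(n);cv2.imwrite(f"pics/{n}{s['time_s']:.1f}.png",c["img"])
    w=cloud(c).reshape(-1,3);col=c["img"].reshape(-1,3)
    near=np.hypot(w[:,0]-.464,w[:,1]-.170)<.06
    m=near&(w[:,2]>.066)&(w[:,2]<.084)
    print(n,m.sum(), cv2.minAreaRect(w[m,:2].astype('f')),np.median(w[m],0))
E
python3 m.py wrist; ls pics
```

```text
[ 6.70857343e-01  1.36513431e-01 -3.35026332e-01 -2.44639158e-04
 -1.10020423e+00 -1.08489730e+00] [0.45362536 0.15608913 0.23890351] [-5.46620079e-01  8.37380590e-01  6.47741917e-05 -4.81873303e-04] 2.55
toolx yaw -113.72909009151125
wrist 684 ((0.4639180898666382, 0.17387884855270386), (0.06285644322633743, 0.013962299562990665), 68.09368133544922) [0.46298673 0.17133996 0.07664093]
top.png
wrist2.5.png
z.png
```

View pics/wrist2.5.png

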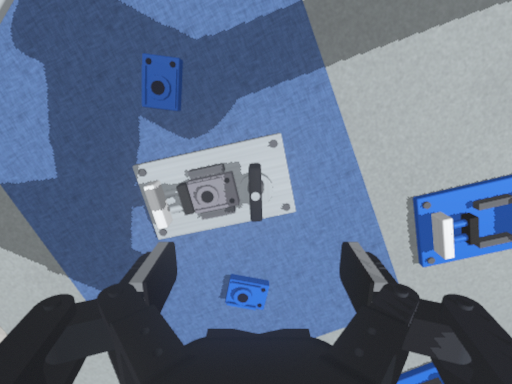

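```bash
python3 - <<'E'
from h import *
from scipy.spatial.transform import Rotation as Ro
c=ctrl.read_camera("wrist");np.savez("w.npz",**c);W=cloud(c)
w=W.reshape(-1,3);near=np.hypot(w[:,0]-.515,w[:,1]-.158)<.05
for lo,hi in[(.030,.0385),(.070,.082)]:
    m=near&(w[:,2]>lo)&(w[:,2]<hi);print(m.sum(),cv2.minAreaRect(w[m,:2].astype('f')))
M=Ro.from_quat(ctrl.sense()["ee_rot"]).as_matrix();p=ctrl.sense()["eef_pos"]
print(M.T@(np.array([.464,.172,.055])-p))
E
```

```text
979 ((0.517125129699707, 0.16423623263835907), (0.042824581265449524, 0.09151726216077805), 76.4417495727539)
63 ((0.4703330993652344, 0.17636913061141968), (0.03291919454932213, 0.0034344743471592665), 65.56613159179688)
[-0.01872901 -0.00308835  0.18405364]
```

The wrist view shows the bar at (255,192), bracket at (207,195) and disc edge at about (265,183). I'll check the lobe side from depth.

```bash
python3 - <<'E'
from h import *
for n in("w.npz","top.npz"):
    c=dict(np.load(n));W=cloud(c);w=W.reshape(-1,3)
    near=np.hypot(w[:,0]-.464,w[:,1]-.172)<.045
    m=near&(w[:,2]>.023)&(w[:,2]<.032)
    q=w[m,:2]-[.464,.172];b=np.radians(67.5);a=np.array([np.cos(b),np.sin(b)]);d=np.array([a[1],-a[0]])
    print(n,m.sum());A=np.c_[q@a,q@d];h=A[A[:,1]<-.008]
    print(len(h),h.min(0),h.max(0),np.median(h,0))
    if len(h)>5: 
        from scipy.optimize import least_squares
        print(np.round(h[np.argsort(h[:,0])][::max(1,len(h)//15)]*1e3))
c=dict(np.load("w.npz"));print("img of +y:",[ (lambda X:(c["fx"]*X[0]/X[2]+c["cx"],c["fy"]*X[1]/X[2]+c["cy"]))(c["R"]@np.array(p)+c["t"]) for p in([.464,.172,.076],[.464,.202,.076],[.494,.172,.076])])
cv2.imwrite("pics/wz.png",cv2.resize(c["img"][130:250,120:310],(760,480),interpolation=cv2.INTER_CUBIC))
E
```

```text
w.npz 873
229 [-0.01030556 -0.02229863] [ 0.03023806 -0.00833275] [ 0.00977584 -0.01445326]
[[-10.  -9.]
 [ -6. -10.]
 [ -3. -17.]
 [ -1. -13.]
 [  1. -20.]
 [  4. -12.]
 [  6. -20.]
 [  9. -12.]
 [ 10. -18.]
 [ 12. -12.]
 [ 15. -11.]
 [ 17. -14.]
 [ 19. -13.]
 [ 21. -12.]
 [ 24. -12.]
 [ 28. -12.]]
top.npz 94
24 [-0.00742364 -0.02026562] [ 0.02519247 -0.00810394] [ 0.00843005 -0.01305874]
[[ -7.  -9.]
 [ -6. -13.]
 [ -4. -17.]
 [ -1. -11.]
 [ -1. -19.]
 [  0. -16.]
 [  2. -20.]
 [  3. -17.]
 [  5. -13.]
 [  6. -11.]
 [  6. -18.]
 [  8. -15.]
 [  9. -12.]
 [  9. -20.]
 [ 10.  -9.]
 [ 12. -14.]
 [ 14. -10.]
 [ 14. -18.]
 [ 18.  -8.]
 [ 20. -13.]
 [ 21. -11.]
 [ 22. -15.]
 [ 24. -12.]
 [ 25.  -8.]]
img of +y: [(np.float64(254.03848984553593), np.float64(193.7412577774624)), (np.float64(264.71412096814714), np.float64(216.63828097382088)), (np.float64(229.7472394064454), np.float64(203.98231081974865))]
```

View pics/wz.png

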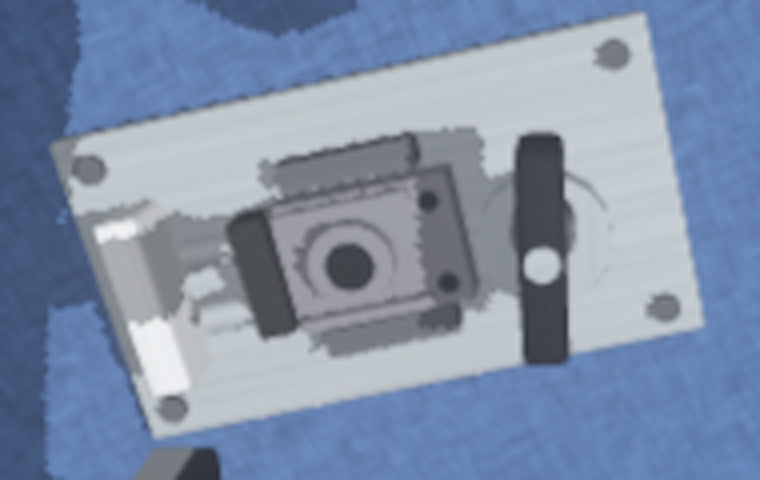

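Depth puts the lobe on the +y side, with the disc about 8 mm from the bar centre. I descend and grip.

Emit:
apply_moves(
  deltas="-18.7 -3 0 0 0 -0.025 1; 0 0 14 0 0 0 1; 0 0 30 0 0 0 1; 0 0 35 0 0 0 1; 0 0 35 0 0 0 1; 0 0 30 0 0 0 1; 0 0 20 0 0 0 1; 0 0 12 0 0 0 1; 0 0 8 0 0 0 1; 0 0 0 0 0 0 1",
)

```text
time_s: 3.48
eef_pos: [0.4633, 0.1716, 0.0537]
ee_rot: [-0.558, 0.83, -0.0, -0.002]
contact_force: [0.4, -0.1, -0.5]
gripper_width: 1.003
grasp_force: 0.0
```

Emit:
apply_moves(
  deltas="0 0 0 0 0 0 0.5; 0 0 0 0 0 0 0.3; 0 0 0 0 0 0 0.2; 0 0 0 0 0 0 0.1; 0 0 0 0 0 0 0; 0 0 0 0 0 0 0; 0 0 0 0 0 0 0; 0 0 0 0 0 0 0; 0 0 0 0 0 0 0; 0 0 0 0 0 0 0",
  squeeze=40,
)

```text
time_s: 4.32
eef_pos: [0.4642, 0.1724, 0.0562]
ee_rot: [-0.559, 0.829, 0.0, 0.0]
contact_force: [-2.4, -0.1, 5.6]
gripper_width: 0.155
grasp_force: 52.3
```

Emit:
apply_moves(
  deltas="0 0 0 0 0 0 0; 0 0 0 0 0 0.05 0; 0 0 0 0 0 0.08 0; 0 0 0 0 0 0.08 0; 0 0 0 0 0 0.08 0; 0 0 0 0 0 0.08 0; 0 0 0 0 0 0.08 0",
  squeeze=80,
)

```text
time_s: 4.9
eef_pos: [0.4638, 0.1728, 0.0563]
ee_rot: [-0.358, 0.934, 0.0, 0.0]
contact_force: [-6.8, 3.4, 7.9]
gripper_width: 0.15
grasp_force: 89.0
```

Emit:
apply_moves(
  deltas="0 0 0 0 0 0.08 0; 0 0 0 0 0 0.08 0; 0 0 0 0 0 0.08 0; 0 0 0 0 0 0.08 0; 0 0 0 0 0 0.08 0; 0 0 0 0 0 0 0",
)

```text
time_s: 5.4
eef_pos: [0.4635, 0.1732, 0.0564]
ee_rot: [-0.166, 0.986, 0.001, 0.0]
contact_force: [-7.1, 5.6, 7.8]
gripper_width: 0.151
grasp_force: 89.1
```

Emit:
apply_moves(
  deltas="0 0 0 0 0 0.08 0; 0 0 0 0 0 0.08 0; 0 0 0 0 0 0.08 0; 0 0 0 0 0 0.08 0; 0 0 0 0 0 0.08 0; 0 0 0 0 0 0.08 0; 0 0 0 0 0 0.07 0; 0 0 0 0 0 0 0; 0 0 0 0 0 0 0",
)

```text
time_s: 6.15
eef_pos: [0.4634, 0.1739, 0.0563]
ee_rot: [0.107, 0.994, 0.001, -0.0]
contact_force: [-9.2, 8.0, 7.6]
gripper_width: 0.15
grasp_force: 89.1
```

```bash
python3 m.py wrist; ls -t pics|head -1; python3 -c "
from h import *;s=ctrl.sense();print(s['contact_force'],s['torque'])"
```

```text
[ 0.68680687  0.38982431 -0.53503822 -0.00275951 -0.64456568 -2.4700212 ] [0.46339276 0.17394205 0.05633075] [ 1.07105450e-01  9.94247085e-01  1.06963041e-03 -1.11194562e-04] 6.15
toolx yaw 167.70305162782358
wrist 4407 ((0.46246442198753357, 0.17680294811725616), (0.06166422739624977, 0.037496697157621384), 7.76698637008667) [0.45412591 0.17537513 0.07669351]
wrist6.2.png
[-8.6622012   8.24612105  7.69336322] [2.10606462 2.46741638 0.00260263]
```

The bar is now at -12.3°, pointing at the bracket. I release and retreat.

Emit:
apply_moves(
  deltas="0 0 0 0 0 0 0.3; 0 0 0 0 0 0 0.6; 0 0 0 0 0 0 0.8; 0 0 0 0 0 0 0.8; 0 0 0 0 0 0 0.8; 0 0 -10 0 0 0 0.8; 0 0 -25 0 0 0 0.8; 0 0 -35 0 0 0 0.8; 0 0 -35 0 0 0 0.8; 0 0 -35 0 0 0 0.8",
)

```text
time_s: 7.03
eef_pos: [0.4638, 0.1716, 0.1966]
ee_rot: [0.108, 0.994, -0.0, -0.0]
contact_force: [0.6, 0.0, -0.8]
gripper_width: 0.799
grasp_force: 0.0
```

Emit:
apply_moves(
  deltas="0 0 -30 0 0 0 0.8; 0 0 -15 0 0 0 0.8; 0 0 0 0 0 0 0.8; 0 0 0 0 0 0 0.8",
)

```text
time_s: 7.37
eef_pos: [0.4642, 0.1721, 0.2408]
ee_rot: [0.108, 0.994, 0.001, 0.0]
contact_force: [-0.5, 0.4, -1.0]
gripper_width: 0.797
grasp_force: 0.0
```

```bash
python3 m.py wrist; f=$(ls -t pics|head -1); cp pics/$f pics/final.png
python3 - <<'E'
from h import *
w=cloud(ctrl.read_camera("wrist")).reshape(-1,3);d=np.array([.976,-.218])
p=np.array([.464,.172])+.056*d
m=(np.hypot(*(w[:,:2]-p).T)<.018)&(w[:,2]>.025)&(w[:,2]<.045)
q=w[m];A=np.c_[q[:,:2]-p,np.ones(len(q))];print(m.sum(),np.linalg.lstsq(A,q[:,2],rcond=None)[0])
E
```

```text
[ 6.83528127e-01  1.60641706e-01 -3.00365297e-01 -4.44231455e-04
 -1.10807972e+00 -2.46992731e+00] [0.4641645  0.17211612 0.24082588] [1.07691113e-01 9.94184014e-01 7.47776327e-04 4.59403981e-04] 7.3667
toolx yaw 167.63549022370253
wrist 711 ((0.46386420726776123, 0.17378053069114685), (0.013988667167723179, 0.06431162357330322), 80.80338287353516) [0.46147875 0.17417399 0.07679397]
526 [ 0.34374518 -0.04540082  0.03329801]
```

View pics/final.png

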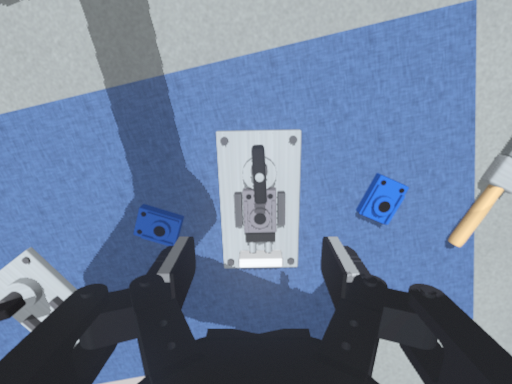

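The knob points straight along the clamping line at (260,175), with the bracket at (260,210). I'll check the fitted slope against the pre-clamp profile, because the bracket has a step.

```bash
python3 - <<'E'
from h import *
d=np.array([.976,-.218]);e=np.array([.218,.976]);o=np.array([.464,.172])
for c in(dict(np.load("w.npz")),ctrl.read_camera("wrist")):
    w=cloud(c).reshape(-1,3);q=w[:,:2]-o;a=q@d*1e3;b=q@e*1e3
    print([(x,[round(float(np.median(w[(abs(a-x)<2)&(abs(b-y)<3),2])*1e3),1) for y in(-16,0,16)]) for x in range(22,96,5)])
E
```

```text
[(22, [13.2, 13.1, 28.7]), (27, [22.1, 23.6, 23.8]), (32, [28.6, 28.8, 28.9]), (37, [262.2, 28.6, 29.5]), (42, [299.9, 28.9, 29.1]), (47, [34.3, 29.0, 29.0]), (52, [29.0, 36.6, 29.3]), (57, [297.7, 37.3, 36.3]), (62, [29.2, 37.8, 37.4]), (67, [29.5, 37.3, 36.5]), (72, [28.3, 37.3, 36.0]), (77, [28.5, 29.0, 29.0]), (82, [28.8, 28.7, 28.9]), (87, [25.9, 29.7, 31.2]), (92, [19.5, 33.0, 33.1])]
[(22, [27.8, 76.9, 28.6]), (27, [13.2, 77.2, 22.6]), (32, [28.5, 75.4, 28.7]), (37, [29.3, nan, 29.9]), (42, [29.3, nan, 29.5]), (47, [33.8, 28.8, 29.5]), (52, [33.8, 34.2, 29.0]), (57, [33.9, 37.2, 29.6]), (62, [33.9, 37.8, 35.7]), (67, [34.3, 38.0, 35.3]), (72, [33.8, 37.5, 30.2]), (77, [34.0, 36.9, 29.2]), (82, [33.9, 28.8, 29.4]), (87, [32.9, 28.8, 29.0]), (92, [32.8, 32.8, 32.8])]
  return _methods._mean(a, axis=axis, dtype=dtype,
  ret = ret.dtype.type(ret / rcount)
```

The bracket is flat (base surface 29 mm at both ends) and has shifted about 4–5 mm into the pad, so I hand in.

```bash
python3 -c "
from workcell import ctrl;print(ctrl.job_done())"
```

```text
the job is handed in; nothing more can be done
None
```

I turned the loaded fixture's knob to about 1.5 rad and let go, and the bracket lies flat, pushed about 4–5 mm into the sprung pad; I never went near the empty fixture's knob, and I handed the job in at about 7.5 s (clamping force not measured, no verdict returned).

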